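# Sample change-over after calibrating the stereo microscope

## Robot

A 6-joint arm with a two-finger parallel gripper is mounted at the origin on the work surface. World frame = base frame: x ahead of the robot, y to its left, z up, the work surface at z = 0. Lengths are in m, angles in rad, forces in N, time in s.
With the tool pointing down it reaches from about 0.25 to 0.725 m from the base axis. Payload 4 kg.
Tool frame: the origin (TCP) lies midway between the tips of the shut fingers; the grasp point (between the pads) lies 19 mm behind it; z points along the fingers, y is the line along which they close (so a half turn about z gives the same grasp; the last joint's range is limited). The gripper opens to 85 mm and grips with 20 to 120 N. Pads are 22 mm wide; open, the fingers measure 114 mm over their backs; the gripper's body (76 mm by 85 mm) begins 54 mm behind the grasp point. The pads swing forward as they close: fully open they stand 13 mm farther back than shut.
Start: joints at [1.193, 0.241, 0.005, 1.335, 0, 1.571], TCP at [0.184, 0.465, 0.21] pointing down, gripper open.
Joint ranges: [-2.72, 2.72], [-1.05, 1.87], [-1.09, 1.28], [-1.99, 2.15], [-1.42, 1.44], [-3.14, 3.14]. Speed limits (rad/s): [2.79, 2.79, 3.14, 3.14, 3.14, 3.14].

## Interface

Orientations are given as a unit quaternion [x, y, z, w].
In Python, from workcell import get_obs, camera, job_done, silhouettes gives the robot as it stands. The module is installed in compiled form; this text tells all that it offers.
- The arm moves only by the tool drive_tool, never from a script. Its argument "increments" is a list of rows, each a list of 3 entries, a list of its own where there are three numbers: the shift along the world's x, y, z in mm, then the turn, a rotation vector about the world's x, y, z in degrees, then the opening, from 0 (shut) to 1 (fully open). A call has 1 to 8 rows; each row shifts and turns the commanded pose from where the row before left it; what a row does not reach is not made up. A row lasts 1/12 s, in which the tool goes at most 41.7 mm and 7.16 degrees, less where a joint would pass 70% of its speed; a pose out of reach is approached as far as the arm can. A call is refused whole if a number of a shift passes 41.7 or a number of a turn 7.16, either way. A call with a gripper value outside its range is refused whole. The fingers move at their own pace and stop on an object; the grip force is fixed at half the most. Time passes only in rows, so rows that do not move let the fingers close. It gives the time, the measured TCP pose, the force, the opening and the grip force at its end, in the units of the state.
- get_obs(): the state, without advancing time (a new reading comes with each control period).
- camera(name): name is "scene" or "top" or "wrist"; returns a dict with "image" (480x640x3 uint8, red, green, blue), "K" (3x3 intrinsics, pixels), "view" (4x4, takes a point from world to camera coordinates). Camera axes: x right, y down, z forward; pixel columns grow to the right and rows downward; lengths in m; the calibration is good to about 2 mm. The wrist camera is an equidistant fisheye: a pixel r from the principal point sees the ray r / f radians off the axis. A picture is of the moment at which its call begins. There is no depth.
- job_done(): hands the job in; it is judged then, once.
Trained networks look in a picture, given as the dict that the camera call returned (one of the last four; its "shot" number tells which), for a name from the list of things; names that differ only in an ending like _2 or _b are one class to them, and where a whole thing is asked for, a point or a joint stands for the part that bears it (a point fixed in the world has none). Each returns a list of dicts, best first, with "conf" (0 to 1); they miss things now and then, are a little off and sometimes report something else, mostly with a low value. They report only what shows in the picture. A call takes as long as a camera call.
- silhouettes(query, picture): "region" (480x640 bool, what is visible of it) and "bbox" ([left, top, right, bottom] in pixels, round what is visible of it).
The state is a dict: "clock": time; "joint_pos": joint angles; "joint_vel": joint speeds; "tau": joint torques, N m; "eef_pos": TCP position; "tool_rot": TCP orientation; "ft_force": force on the tool from outside, world axes, zero at the start; "ft_torque": the same for the moment, N m; "grip_width": finger opening in m; "grasp_force": force on a finger pad.
Only numpy, scipy, OpenCV 4.12 (cv2) and the standard library are available. Lean on these libraries where they do the work, as an engineer would, in place of code of your own. Each camera call takes 0.05 s, during which the arm holds its last target. There are 200 camera calls.

## Task

The microscope has just been calibrated and the places on the mat are mixed up: put the yellow sample mount in the middle of the microscope stage, the steel calibration block back down in the recess of its wooden case, and the red and the black mount each down in the holder of its own colour. Most places are taken by something else, so use the empty yellow holder as a spare place on the way; at the end it is empty again. Set everything down upright, without dropping or tipping it, and leave the case's lid where it lies.

Things in the scene. Friction and masses are not known exactly. Their poses are not given: they have to be found in the camera images.
- block: calibration block: ground steel, 34 x 34 mm, 22 mm high, with a white ruled target on top. Loose, about 0.2 kg; origin: centre of its underside, z up, x and y square to its sides. Stands on the microscope stage at the start
- mount_yellow: yellow resin sample mount. Loose, 35 g (may vary), cylinder 30 mm diameter, 24 mm high, bevelled top edge; origin: centre of its underside, z up. Upper face shows a T-shaped polished steel section
- mount_red: red resin sample mount. Loose, 35 g (may vary), cylinder 30 mm diameter, 24 mm high, bevelled top edge; origin: centre of its underside, z up. Upper face shows a round polished steel section
- mount_black: black resin sample mount. Loose, 35 g (may vary), cylinder 30 mm diameter, 24 mm high, bevelled top edge; origin: centre of its underside, z up. Upper face shows a rectangular polished copper section
- stage: microscope stage: round black knurled base 106 mm across with a flat pale frosted plate (92 mm) bearing dark cross lines; fixed in place; origin: centre of its underside, z up; the plate's surface is 10 mm above the origin and has no rim above it
- case: the calibration block's case: dark wooden square, 80 x 80 mm, 15 mm high, with a grey foam bed and a square recess 46 x 46 mm, 5 mm deep, in its middle; recess floor 10 mm above the origin. Fixed in place; origin: centre of its underside, z up, x and y square to its sides. The block goes in when turned to within about 20 degrees of square
- holder_red: red sample holder, fixed in place; origin: centre of its underside, z up. Round dish 72 mm across, 15 mm high, with a round recess 46 mm across and 5 mm deep, so the grey recess floor is 10 mm above the origin. A round mount drops in loosely; the square block (48 mm corner to corner) does not fit
- holder_black: black sample holder, fixed in place; origin: centre of its underside, z up. Round dish 72 mm across, 15 mm high, with a round recess 46 mm across and 5 mm deep, so the grey recess floor is 10 mm above the origin. A round mount drops in loosely; the square block (48 mm corner to corner) does not fit
- holder_yellow: yellow sample holder, empty at the start, fixed in place; origin: centre of its underside, z up. Round dish 72 mm across, 15 mm high, with a round recess 46 mm across and 5 mm deep, so the grey recess floor is 10 mm above the origin. A round mount drops in loosely; the square block (48 mm corner to corner) does not fit
- case_lid: the case's slip-on lid, lying on the mat: dark wooden slab 80 x 80 mm, 22 mm high, with a small brass plate on top; loose; origin: centre of its underside, z up; to be left where it is. All the above stands on a green cutting mat (3 mm thick, its top 3 mm above the bench) whose lines mean nothing; nothing on the mat is higher than 40 mm; the nearest neighbours' centres are at least 120 mm apart

How it is judged:
At the end, for the whole second after the job is handed in: The yellow mount stands on the stage plate within 12 mm of its centre; the block lies flat on the floor of the case's recess; the red mount stands on the floor of the red holder and the black mount on that of the black holder; all upright (within 4.5 degrees), released and at rest (horizontal distance between mount_yellow and stage below 0.012 m and z of mount_yellow in the frame of stage between 0.007 and 0.0125 m and angle between each of mount_yellow, block, mount_red, mount_black's own z axis and vertical below 0.08 rad and linear speed of each of mount_yellow, block, mount_red, mount_black below 0.02 m/s and angular speed of each of mount_yellow, block, mount_red, mount_black below 0.2 rad/s and horizontal distance between block and case below 0.013 m and z of block in the frame of case between 0.007 and 0.0125 m and horizontal distance between mount_red and holder_red below 0.011 m and z of mount_red in the frame of holder_red between 0.007 and 0.0125 m and horizontal distance between mount_black and holder_black below 0.011 m and z of mount_black in the frame of holder_black between 0.007 and 0.0125 m); the robot touches nothing.
It fails at once if the case's lid is pushed more than 20 mm (distance of case_lid from where it was at the start of the episode above 0.02 m).
It fails at once if a mount or the block is dropped (falls free from about 30 mm or more) or flung ((linear speed of block above 0.75 m/s and contact force between the fingers and block below 0.05 N) or (linear speed of mount_yellow above 0.75 m/s and contact force between the fingers and mount_yellow below 0.05 N) or (linear speed of mount_red above 0.75 m/s and contact force between the fingers and mount_red below 0.05 N) or (linear speed of mount_black above 0.75 m/s and contact force between the fingers and mount_black below 0.05 N)).
It fails at once if a mount or the block is tipped over (more than 60 degrees) (angle between any of block, mount_yellow, mount_red, mount_black's own z axis and vertical above 1.05 rad).
It also fails if it takes over 93 s, if anything falls off the work surface, if the arm or the gripper's body presses on something with over 40 N, if the wrist force passes 120 N, or if a joint passes its speed limit or range.

## Working session

There is one attempt and no reset: what is moved stays moved. The work goes in short steps, Python scripts to look and compute and a tool call to move; the robot and the scene stay as the last step left them, time stands still between calls to the robot, and variables do not carry over. Pictures are saved under pics/ and viewed, at most 14 in all, crops included, and the job is handed in when it is done.

Besides the shell and the picture viewer there is one more tool, called after "Request:" as name([rows], argument=value, ...), one row to a line, values as JSON. drive_tool: Moves the arm, as the interface text tells. Its arguments: {"type":"object","properties":{"increments":{"type":"array"}},"required":["increments"]}

```bash
mkdir -p pics; python3 - <<'E'
from workcell import *
import cv2,numpy as np
np.set_printoptions(precision=4,suppress=True)
for n in ["top","scene"]:
    c=camera(n); cv2.imwrite(f"pics/{n}0.png",c["image"][:,:,::-1]); print(n,c["K"],c["view"])
    for q in ["block","mount_yellow","mount_red","mount_black","stage","case","holder_red","holder_black","holder_yellow","case_lid"]:
        for r in silhouettes(q,c)[:2]: print(q,round(r["conf"],2),np.array(r["bbox"]),r["region"].sum())
o=get_obs();print({k:np.round(v,4) for k,v in o.items()})
E
```

```text
top [[444.4598   0.     317.3038]
 [  0.     444.4598 241.1134]
 [  0.       0.       1.    ]] [[-0.0246 -0.9991  0.0354  0.0021]
 [-0.9957  0.0213 -0.0899  0.5675]
 [ 0.0891 -0.0375 -0.9953  0.7732]
 [ 0.      0.      0.      1.    ]]
block 0.66 [412.4 280.5 437.1 306.1] 406
mount_yellow 0.77 [172.9 211.4 193.5 224.4] 262
mount_yellow 0.7 [409.9 194.9 431.  214.4] 268
mount_red 0.74 [171.7 209.1 194.7 225.2] 270
mount_red 0.59 [302.1 286.3 318.  302.3] 226
mount_black 0.78 [413.4 195.1 428.9 212.5] 260
stage 0.85 [390.1 259.1 451.5 323.7] 2317
case 0.68 [280.  266.4 340.1 324.7] 1786
holder_red 0.6 [165.7 197.1 205.4 237. ] 1019
holder_red 0.18 [391.  258.7 450.8 322.1] 2260
holder_black 0.75 [399.7 186.6 439.1 225.9] 948
holder_yellow 0.93 [301.3 184.6 340.6 221.2] 1190
case_lid 0.87 [182.  277.8 240.  330.7] 2117
scene [[589.6479   0.     334.1655]
 [  0.     589.6479 232.2928]
 [  0.       0.       1.    ]] [[-0.1573  0.9873 -0.0242  0.0999]
 [ 0.5814  0.0728 -0.8104 -0.2905]
 [-0.7983 -0.1416 -0.5854  1.2994]
 [ 0.      0.      0.      1.    ]]
block 0.8 [213.  185.3 236.8 211.8
[... 279 characters left out ...]
d 0.97 [484.1 269.7 538.4 312.9] 1401
holder_black 0.76 [164.2 251.  219.  290.7] 1200
holder_yellow 0.57 [292.5 265.5 349.3 312.3] 1907
case_lid 0.95 [439.4 195.4 505.2 241.6] 2299
{'clock': np.float64(1.1), 'joint_pos': array([ 1.193 ,  0.2406,  0.005 ,  1.3352, -0.    ,  1.5708]), 'joint_vel': array([-0.0002, -0.0005,  0.0007,  0.0031,  0.0014, -0.0016]), 'tau': array([ -0.0016, -37.2221,  25.2695,   0.0012,  -0.0003,  -0.    ]), 'eef_pos': array([0.1845, 0.4647, 0.21  ]), 'tool_rot': array([ 0.1878,  0.9822, -0.    ,  0.    ]), 'ft_force': array([-0.912 , -0.0379, -0.132 ]), 'ft_torque': array([-0.0083, -0.0005,  0.0037]), 'grasp_force': np.float64(0.0), 'grip_width': np.float64(0.0852)}
```

View pics/top0.png

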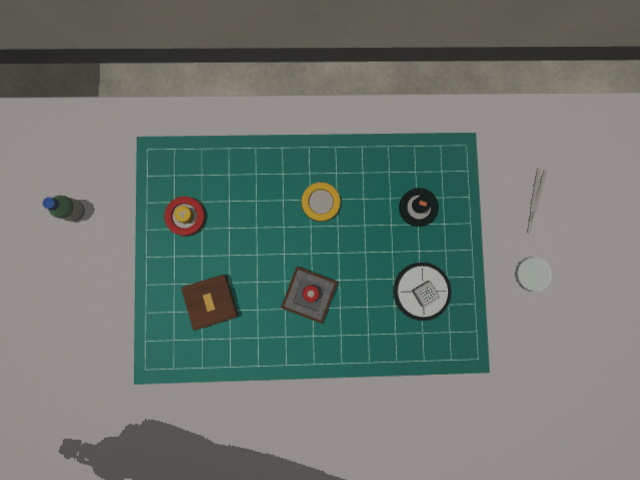

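View pics/scene0.png

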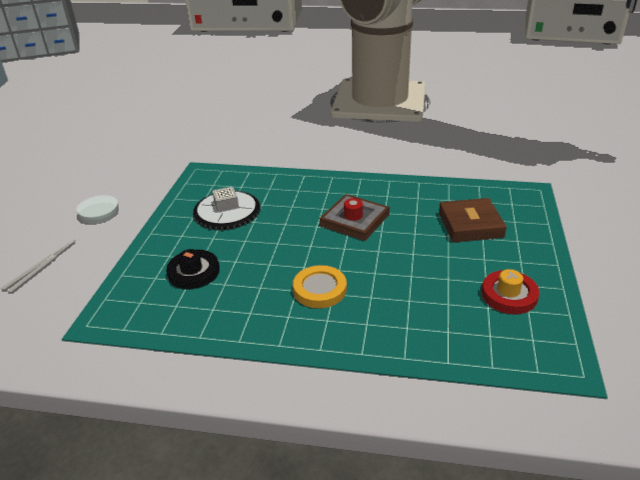

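```bash
cat > h.py <<'E'
from workcell import *
import cv2,numpy as np
from scipy.optimize import least_squares,minimize
np.set_printoptions(precision=4,suppress=True)
def proj(c,P,fish=False):
    P=np.asarray(P,float); V=c["view"]; p=P@V[:3,:3].T+V[:3,3]; K=c["K"]
    if fish:
        r=np.hypot(p[:,0],p[:,1]); s=np.arctan2(r,p[:,2])/np.maximum(r,1e-9)
        return np.c_[K[0,0]*p[:,0]*s+K[0,2],K[1,1]*p[:,1]*s+K[1,2]]
    return np.c_[K[0,0]*p[:,0]/p[:,2]+K[0,2],K[1,1]*p[:,1]/p[:,2]+K[1,2]]
def body(x,y,yaw,z0,h,r,sq):
    n=np.arange(4)*np.pi/2+np.pi/4 if sq else np.arange(48)*np.pi/24
    R=r*2**.5 if sq else r
    return np.array([[x+R*np.cos(a+yaw),y+R*np.sin(a+yaw),z] for z in (z0,z0+h) for a in n])
S=dict(block=(.013,.022,.017,1),mount_yellow=(.013,.024,.015,0),mount_red=(.013,.024,.015,0),mount_black=(.013,.024,.015,0),
 stage=(.003,.01,.053,0),case=(.003,.015,.04,1),holder_red=(.003,.015,.036,0),holder_black=(.003,.015,.036,0),holder_yellow=(.003,.015,.036,0),case_lid=(.003,.022,.04,1))
def hull(p): return cv2.convexHull(p.astype(np.float32))
def maskhull(m):
    n,l,st,_=cv2.connectedComponentsWithStats(m.astype(np.uint8)); 
    ys,xs=np.nonzero(m & (st[l,4]>20)); return hull(np.c_[xs,ys])
def cen(h): m=cv2.moments(h); return np.array([m["m10"],m["m01"]])/m["m00"]
def raster(h,s=4):
    im=np.zeros((480*s,640*s),np.uint8); cv2.fillConvexPoly(im,np.round((h+.5)*s).astype(np.int32),1); return im>0
def fit(name,obs,x0,z0=None):
    """obs: list of (cam,hull,fish); returns x,y,yaw(deg),residual px"""
    z,h,r,sq=S[name]; z=z if z0 is None else z0
    f=lambda q,yaw:np.concatenate([cen(hull(proj(c,body(q[0],q[1],yaw,z,h,r,sq),fi)))-cen(H) for c,H,fi in obs])
    s=least_squares(f,x0,args=(0.,)); best=(s.x,0,s.fun)
    if sq:
        sc=[]
        for d in range(-45,45,3):
            y=np.radians(d); q=s.x
            e=0
            for c,H,fi in obs:
                h2=hull(proj(c,body(q[0],q[1],y,z,h,r,sq),fi)); h2=h2-cen(h2)+cen(H)
                i,_=cv2.intersectConvexConvex(h2.astype(np.float32),H.astype(np.float32)); e+=i/(cv2.contourArea(h2)+cv2.contourArea(H)-i)
            sc.append((e,d))
        d=max(sc)[1]; s=least_squares(f,s.x,args=(np.radians(d),)); best=(s.x,d,s.fun)
    return best
E
python3 - <<'E'
from h import *
cs=[camera(n) for n in("top","scene")]
hint=dict(block=(426,294),mount_yellow=(183,217),mount_red=(310,295),mount_black=(420,204))
for q in S:
    o=[]
    for c in cs:
        r=silhouettes(q,c)
        if c is cs[0] and q in hint: r=[k for k in r if np.hypot(*(np.array(k["bbox"]).reshape(2,2).mean(0)-hint[q]))<25]
        if r: o.append((c,maskhull(r[0]["region"]),False))
    for z in ([.013,.018] if q in("mount_red",) else [None]): print(q,len(o),*fit(q,o,[.45,0.],z))
E
```

```text
Traceback (most recent call last):
  File "h.py", line 36, in fit
    i,_=cv2.intersectConvexConvex(h2.astype(np.float32),H.astype(np.float32)); e+=i/(cv2.contourArea(h2)+cv2.contourArea(H)-i)
                                                                                     ~~~~~~~~~~~~~~~^^^^
cv2.error: OpenCV(4.12.0) /io/opencv/modules/imgproc/src/shapedescr.cpp:315: error: (-215:Assertion failed) npoints >= 0 && (depth == CV_32F || depth == CV_32S) in function 'contourArea'
```

```bash
sed -i 's/h2=h2-cen(h2)+cen(H)$/h2=(h2-cen(h2)+cen(H)).astype(np.float32)/' h.py
cat > look.py <<'E'
from h import *
cs=[camera(n) for n in("top","scene")]
hint=dict(block=(426,294),mount_yellow=(183,217),mount_red=(310,295),mount_black=(420,204))
for q in S:
    o=[]
    for c in cs:
        r=silhouettes(q,c)
        if c is cs[0] and q in hint: r=[k for k in r if np.hypot(*(np.array(k["bbox"]).reshape(2,2).mean(0)-hint[q]))<25]
        if r: o.append((c,maskhull(r[0]["region"]),False))
    print(q,len(o),*fit(q,o,[.45,0.]))
E
python3 look.py
```

```text
block 2 [ 0.4688 -0.2026] 27 [-0.365   0.5085 -0.2061  0.7307]
mount_yellow 2 [0.6183 0.2268] 0 [-0.1798  0.2718 -0.1907  0.35  ]
mount_red 2 [0.4734 0.0041] 0 [-0.0719  0.1357 -0.0846  0.208 ]
mount_black 2 [ 0.6295 -0.2019] 0 [-0.0974  0.321  -0.224   0.2597]
stage 2 [ 0.4723 -0.2003] 0 [-0.5397  0.2239 -0.3308 -0.2231]
case 2 [0.5466 0.1004] -18 [72.1533 40.0799 57.9322 34.7688]
holder_red 2 [0.6187 0.2288] 0 [-0.3861  0.2702 -0.2805  0.2001]
holder_black 2 [ 0.6277 -0.2003] 0 [-0.4885  0.1643 -0.4163 -0.0024]
holder_yellow 2 [ 0.6401 -0.0186] 0 [-0.0741  0.1689 -0.0658  0.179 ]
case_lid 1 [0.4621 0.1836] 15 [-0. -0.]
```

Request:
drive_tool([
  [[18, -28.8, -4], [0, 0, -4.27], 1],
  [[18, -28.8, -4], [0, 0, -4.27], 1],
  [[18, -28.8, -4], [0, 0, -4.27], 1],
  [[18, -28.8, -4], [0, 0, -4.27], 1],
  [[18, -28.8, -4], [0, 0, -4.27], 1],
  [[18, -28.8, -4], [0, 0, -4.27], 1],
  [[18, -28.8, -4], [0, 0, -4.27], 1],
  [[18, -28.8, -4], [0, 0, -4.27], 1],
])

```text
clock: 3.07
eef_pos: [0.3291, 0.233, 0.1781]
tool_rot: [0.469, 0.883, 0.0, 0.0]
ft_force: [0.4, 0.9, -0.0]
grip_width: 0.0856
grasp_force: 0.0
```

Request:
drive_tool([
  [[18, -28.8, -4], [0, 0, -4.27], 1],
  [[18, -28.8, -4], [0, 0, -4.27], 1],
  [[18, -28.8, -4], [0, 0, -4.27], 1],
  [[18, -28.8, -4], [0, 0, -4.27], 1],
  [[18, -28.8, -4], [0, 0, -4.27], 1],
  [[18, -28.8, -4], [0, 0, -4.27], 1],
  [[18, -28.8, -4], [0, 0, -4.27], 1],
  [[18, -28.8, -4], [0, 0, -4.27], 1],
])

```text
clock: 3.73
eef_pos: [0.4732, 0.0023, 0.146]
tool_rot: [0.708, 0.706, 0.0, 0.0]
ft_force: [-0.2, -0.1, 0.5]
grip_width: 0.0856
grasp_force: 0.0
```

```bash
cat > wl.py <<'E'
import sys
from h import *
# usage: wl.py png name ...   ; wrist fit of things with an overlay of the fits
c=camera("wrist"); im=c["image"][:,:,::-1].copy(); o=get_obs()
R=cv2.Rodrigues(np.zeros(3))[0]
from scipy.spatial.transform import Rotation as T
M=T.from_quat(o["tool_rot"]).as_matrix(); print("t",o["clock"],"tcp",o["eef_pos"],"tool y yaw",np.degrees(np.arctan2(M[1,1],M[0,1])),"zaxis",M[:,2])
for q in sys.argv[2:]:
    for r in silhouettes(q,c)[:2]:
        H=maskhull(r["region"]); 
        try: p,d,e=fit(q,[(c,H,True)],o["eef_pos"][:2])
        except Exception as ex: print(q,ex); continue
        print(q,round(r["conf"],2),np.array(r["bbox"]),p,d,e)
        z,h,rr,sq=S[q]; cv2.polylines(im,[np.round(hull(proj(c,body(*p,np.radians(d),z,h,rr,sq),True))).astype(int)],True,(255,0,255),1)
cv2.imwrite(f"pics/{sys.argv[1]}.png",im)
E
python3 wl.py w1 case mount_red block stage holder_yellow
```

```text
t 3.7833 tcp [ 0.4764 -0.0024  0.1453] tool y yaw -0.6225946688588074 zaxis [ 0.0032 -0.0041 -1.    ]
case 0.58 [253.6 161.5 379.6 283.6] [0.4711 0.0058] -21 [-0.  0.]
mount_red 0.95 [297.9 210.5 337.9 251.1] [0.4731 0.0039] 0 [-0.  0.]
mount_red 0.51 [264.3 374.3 367.2 415.7] [ 0.4722 -0.1591] 0 [-0.  0.]
block 0.67 [301.1 402.1 321.4 417.7] [ 0.4686 -0.1809] -3 [0. 0.]
block 0.57 [255.8 160.7 379.2 283.5] [0.4713 0.01  ] 42 [-0.  0.]
stage 0.95 [264.9 373.2 367.5 415.8] [ 0.4724 -0.1777] 0 [-0.  0.]
holder_yellow 0.6 [462.4 212.1 536.2 287.3] [ 0.6393 -0.019 ] 0 [-0. -0.]
```

View pics/w1.png

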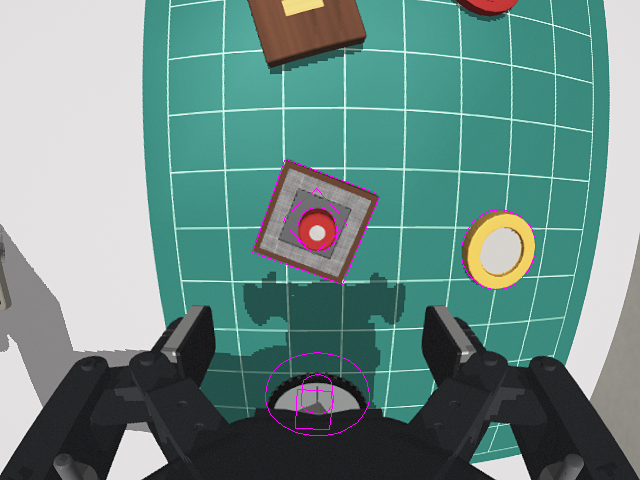

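Request:
drive_tool([
  [[0.5, 0, -30], [0, 0, 0], 1],
  [[0, 0, -30], [0, 0, 0], 1],
  [[0, 0, -24], [0, 0, 0], 1],
  [[0, 0, -14], [0, 0, 0], 1],
  [[0, 0, 0], [0, 0, 0], 1],
  [[0, 0, 0], [0, 0, 0], 1],
])

```text
clock: 4.53
eef_pos: [0.472, 0.005, 0.0479]
tool_rot: [0.706, 0.708, -0.001, -0.001]
ft_force: [0.6, -0.0, 0.9]
grip_width: 0.0852
grasp_force: 0.0
```

Request:
drive_tool([
  [[0.5, 0, -13], [0, 0, 0], 1],
  [[0, 0, -12.5], [0, 0, 0], 1],
  [[0, 0, 0], [0, 0, 0], 1],
  [[0, 0, 0], [0, 0, 0], 0.5],
  [[0, 0, 0], [0, 0, 0], 0],
  [[0, 0, 0], [0, 0, 0], 0],
  [[0, 0, 0], [0, 0, 0], 0],
  [[0, 0, 0], [0, 0, 0], 0],
])

```text
clock: 5.2
eef_pos: [0.474, 0.0039, 0.0232]
tool_rot: [0.707, 0.707, 0.0, 0.0]
ft_force: [1.1, 0.4, 1.1]
grip_width: 0.0255
grasp_force: 0.0
```

```bash
python3 - <<'E'
from h import *
o=get_obs();print(o["clock"],o["grip_width"],o["grasp_force"],o["ft_force"])
c=camera("wrist");cv2.imwrite("pics/w2.png",c["image"][100:480,100:540,::-1])
o=get_obs();print(o["clock"],o["grip_width"],o["grasp_force"])
E
```

```text
5.2 0.025466187513784735 0.0 [1.1061 0.377  1.0731]
5.25 0.017443939980997372 0.0
```

View pics/w2.png

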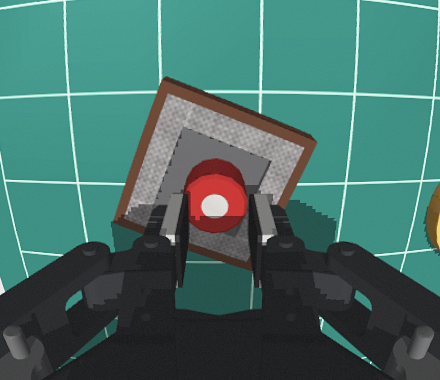

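```bash
python3 - <<'E'
from h import *
c=camera("wrist");o=get_obs();e=o["eef_pos"];print(o["clock"],o["grip_width"],o["grasp_force"],e)
print("view",c["view"])
print(proj(c,[e,e+[0,0,.019],[.4731,.0039,.037],[.4731,.0039,.013]]+[e+[s*.0127,0,0] for s in(-1,1)],True)-[100,100])
cv2.imwrite("pics/w3.png",cv2.resize(c["image"][200:400,200:440,::-1],None,fx=3,fy=3))
for q in["mount_red"]:
  for r in silhouettes(q,c): print(r["conf"],r["bbox"],fit(q,[(c,maskhull(r["region"]),True)],e[:2]))
E
```

```text
5.3 0.009741358799918757 0.0 [0.4737 0.0039 0.0229]
view [[ 1.      0.0006  0.0017 -0.4747]
 [ 0.0001 -0.9581  0.2864  0.0201]
 [ 0.0018 -0.2864 -0.9581  0.1988]
 [ 0.      0.      0.      1.    ]]
[[216.1463 193.336 ]
 [216.0072 211.2247]
 [214.7171 206.3274]
 [215.0391 185.3849]
 [189.6251 193.2464]
 [242.6805 193.2628]]
0.84 [285.9, 258.2, 348.4, 333.8] (array([0.4734, 0.0051]), 0, array([ 0., -0.]))
```

View pics/w3.png

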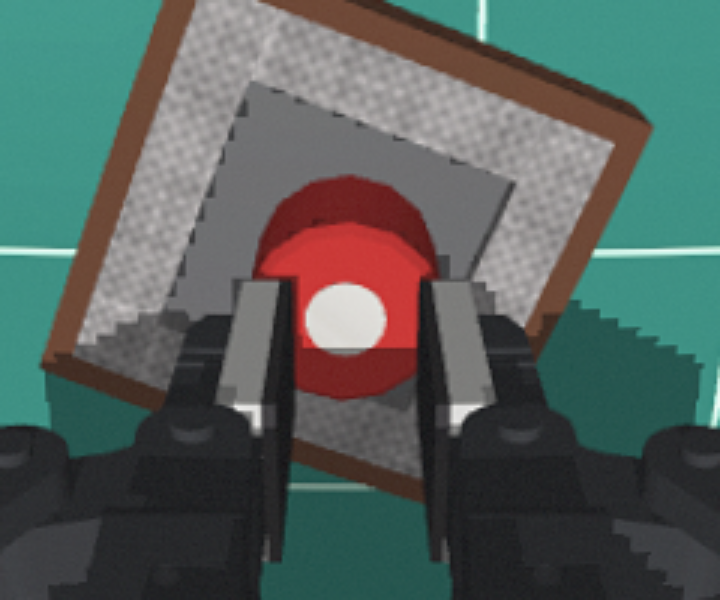

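```bash
python3 - <<'E'
from h import *
c=camera("wrist");s=camera("scene");o=get_obs();e=o["eef_pos"];print(o["clock"],o["grip_width"],o["grasp_force"],e)
a=cv2.resize(c["image"][200:400,200:400,::-1],None,fx=2,fy=2,interpolation=2)
p=proj(s,[e])[0];print(p-[305,150],proj(c,[e],True)-[200,200])
b=cv2.resize(s["image"][150:250,305:405,::-1],None,fx=4,fy=4,interpolation=2)
q=tuple(np.round((p-[305,150])*4).astype(int));cv2.circle(b,q,3,(255,0,255),-1)
q=tuple(np.round((proj(c,[e],True)[0]-200)*2).astype(int));cv2.circle(a,q,3,(255,0,255),-1)
cv2.imwrite("pics/c4.png",np.hstack([a,b]))
E
```

```text
5.45 -2.0135638267857278e-05 0.0 [0.4734 0.0039 0.0225]
[47.8578 60.6828] [[116.1633  93.2889]]
```

View pics/c4.png

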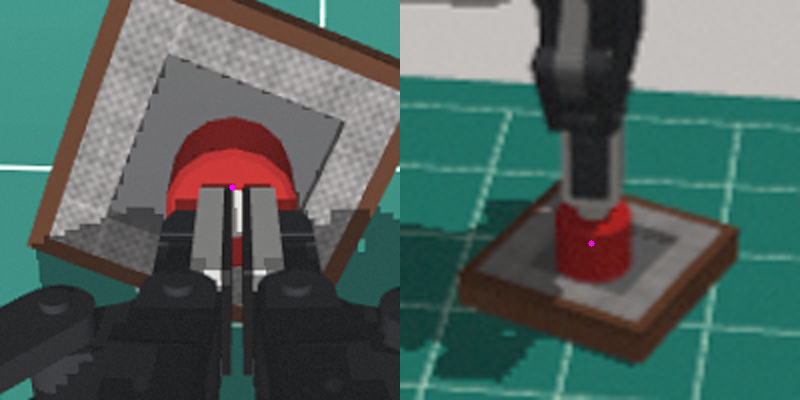

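Request:
drive_tool([
  [[0, 0, 0], [0, 0, 0], 1],
  [[0, 0, 0], [0, 0, 0], 1],
  [[0, 0, 0], [0, 0, 0], 1],
  [[0, 0, 0], [0, 0, 0], 1],
  [[0, 0, 0], [0, 0, 0], 1],
  [[0, 0, 0], [0, 0, 0], 1],
  [[0, 0, -9], [0, 0, 0], 1],
  [[0, 0, -9], [0, 0, 0], 1],
])

```text
clock: 6.12
eef_pos: [0.4741, 0.0039, 0.0043]
tool_rot: [0.707, 0.707, 0.001, 0.001]
ft_force: [0.5, 0.5, -0.1]
grip_width: 0.0854
grasp_force: 0.0
```

Request:
drive_tool([
  [[0, 0, 0], [0, 0, 0], 0.3],
  [[0, 0, 0], [0, 0, 0], 0],
  [[0, 0, 0], [0, 0, 0], 0],
  [[0, 0, 0], [0, 0, 0], 0],
  [[0, 0, 0], [0, 0, 0], 0],
  [[0, 0, 0], [0, 0, 0], 0],
])

```text
clock: 6.62
eef_pos: [0.4739, 0.0039, 0.0051]
tool_rot: [0.707, 0.707, 0.0, 0.0]
ft_force: [-0.1, -0.7, 2.9]
grip_width: 0.0268
grasp_force: 59.0
```

Request:
drive_tool([
  [[0, 0, 0], [0, 0, 0], 0.5],
  [[0, 0, 0], [0, 0, 0], 0.5],
  [[0, 0, 0], [0, 0, 0], 0.5],
  [[0, 0, -5], [0, 0, 0], 0.5],
  [[0, 0, 0], [0, 0, 0], 0.2],
  [[0, 0, 0], [0, 0, 0], 0],
  [[0, 0, 0], [0, 0, 0], 0],
  [[0, 0, 0], [0, 0, 0], 0],
])

```text
clock: 7.28
eef_pos: [0.4733, 0.0039, -0.0007]
tool_rot: [0.707, 0.707, -0.0, -0.0]
ft_force: [-0.2, 0.3, 0.0]
grip_width: 0.0276
grasp_force: 59.1
```

```bash
python3 - <<'E'
from h import *
c=camera("wrist");s=camera("scene");o=get_obs();e=o["eef_pos"];print(o["clock"],o["grip_width"],o["grasp_force"],e,o["ft_force"])
a=cv2.resize(c["image"][200:400,200:400,::-1],None,fx=2,fy=2,interpolation=2)
b=cv2.resize(s["image"][150:250,305:405,::-1],None,fx=4,fy=4,interpolation=2)
cv2.imwrite("pics/c5.png",np.hstack([a,b]))
E
```

```text
7.3833 0.027738898339097637 59.058951563201845 [ 0.4733  0.0039 -0.0006] [ 0.2445  0.4149 -0.3934]
```

View pics/c5.png

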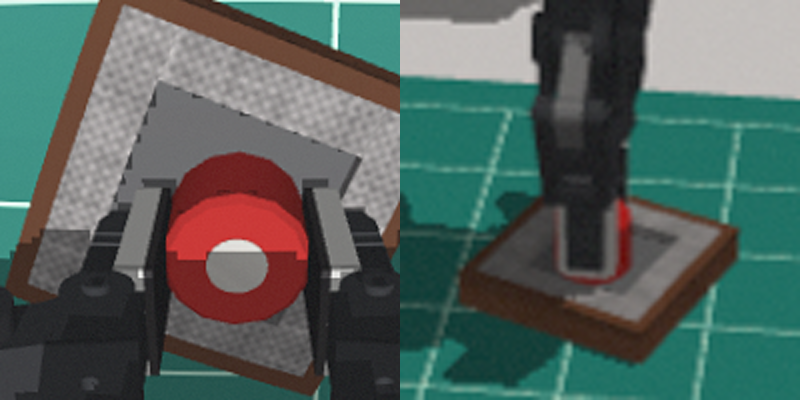

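Request:
drive_tool([
  [[0, 0, 6], [0, 0, 0], 0],
  [[0, 0, 12], [0, 0, 0], 0],
  [[0, 0, 12], [0, 0, 0], 0],
  [[20, -2.7, 0], [0, 0, 0], 0],
  [[30, -4, 0], [0, 0, 0], 0],
  [[33, -4, 0], [0, 0, 0], 0],
  [[33, -4, 0], [0, 0, 0], 0],
  [[30, -4, 0], [0, 0, 0], 0],
])

```text
clock: 8.05
eef_pos: [0.6214, -0.0149, 0.0302]
tool_rot: [0.707, 0.707, 0.0, 0.0]
ft_force: [0.2, 0.2, 0.3]
grip_width: 0.0277
grasp_force: 59.1
```

Request:
drive_tool([
  [[15, -3, 0], [0, 0, 0], 0],
  [[5, -1, 0], [0, 0, 0], 0],
  [[0, 0, -8], [0, 0, 0], 0],
  [[0, 0, -8], [0, 0, 0], 0],
  [[0, 0, 0], [0, 0, 0], 0],
  [[0, 0, 0], [0, 0, 0], 0],
])

```text
clock: 8.55
eef_pos: [0.6369, -0.0185, 0.0122]
tool_rot: [0.707, 0.707, -0.001, -0.001]
ft_force: [0.2, -1.0, -0.1]
grip_width: 0.0277
grasp_force: 59.2
```

```bash
python3 wl.py w6 mount_red holder_yellow
```

```text
t 8.6 tcp [ 0.6377 -0.0185  0.0129] tool y yaw 0.04811607264270103 zaxis [-0.0024  0.0001 -1.    ]
mount_red 0.87 [284.5 275.6 353.4 366. ] [ 0.6379 -0.0248] 0 [0. 0.]
holder_yellow 0.67 [250.  217.4 401.2 360.1] [ 0.64   -0.0177] 0 [ 0. -0.]
```

View pics/w6.png

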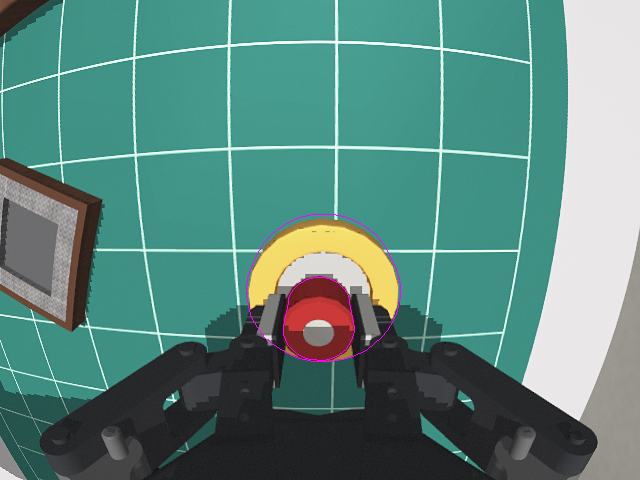

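Request:
drive_tool([
  [[1.5, 0, -6], [0, 0, 0], 0],
  [[0, 0, -6], [0, 0, 0], 0],
  [[0, 0, -1], [0, 0, 0], 0],
  [[0, 0, 0], [0, 0, 0], 0],
  [[0, 0, 0], [0, 0, 0], 0.5],
  [[0, 0, 0], [0, 0, 0], 0.5],
  [[0, 0, 0], [0, 0, 0], 0.6],
  [[0, 0, 5], [0, 0, 0], 0.6],
])

```text
clock: 9.37
eef_pos: [0.6402, -0.0188, 0.0048]
tool_rot: [0.707, 0.707, -0.001, -0.001]
ft_force: [-0.3, -0.4, 0.3]
grip_width: 0.0512
grasp_force: 0.0
```

Request:
drive_tool([
  [[0, 0, 20], [0, 0, 0], 1],
  [[0, 0, 30], [0, 0, 0], 1],
  [[0, 0, 30], [0, 0, 0], 1],
  [[-10, -12, 10], [0, 0, 0], 1],
  [[-25, -26, 0], [0, 0, 0], 1],
  [[-25, -26, 0], [0, 0, 0], 1],
  [[-25, -26, 0], [0, 0, 0], 1],
  [[-25, -26, 0], [0, 0, 0], 1],
])

```text
clock: 10.03
eef_pos: [0.53, -0.1356, 0.0963]
tool_rot: [0.707, 0.708, 0.0, 0.001]
ft_force: [-0.3, -0.5, -0.3]
grip_width: 0.0853
grasp_force: 0.0
```

Request:
drive_tool([
  [[-25, -26, 5], [0, 0, 5], 1],
  [[-20, -22, 5], [0, 0, 5], 1],
  [[-16, -10, 0], [0, 0, 5], 1],
  [[0, 0, 0], [0, 0, 5], 1],
  [[0, 0, 0], [0, 0, 5], 1],
  [[0, 0, 0], [0, 0, 0], 1],
])

```text
clock: 10.53
eef_pos: [0.4698, -0.1934, 0.1064]
tool_rot: [0.537, 0.844, 0.0, 0.001]
ft_force: [0.6, -0.2, -0.1]
grip_width: 0.0853
grasp_force: 0.0
```

```bash
python3 wl.py w7 block stage mount_red holder_yellow
```

```text
t 10.5833 tcp [ 0.47   -0.1931  0.1062] tool y yaw 24.898551797575514 zaxis [ 0.0011 -0.0005 -1.    ]
block 0.68 [283.5 226.  333.3 285.7] [ 0.4676 -0.2022] 27 [0. 0.]
stage 0.67 [241.6 177.1 387.7 316.3] [ 0.4713 -0.2005] 0 [-0.  0.]
mount_red 0.76 [580.7 124.4 621.7 161.5] [ 0.6396 -0.0198] 0 [-0. -0.]
holder_yellow 0.81 [552.8 103.  623.1 184.2] [ 0.6385 -0.0203] 0 [0. 0.]
```

View pics/w7.png

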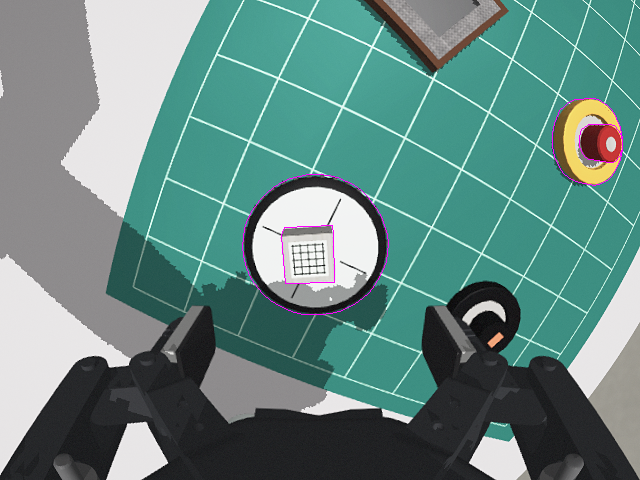

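Request:
drive_tool([
  [[-2, -9.2, -30], [0, 0, 2], 1],
  [[0, 0, -30], [0, 0, 0], 1],
  [[0, 0, -26], [0, 0, 0], 1],
  [[0, 0, -13], [0, 0, 0], 1],
  [[0, 0, -7], [0, 0, 0], 1],
  [[0, 0, 0], [0, 0, 0], 1],
])

```text
clock: 11.28
eef_pos: [0.4668, -0.2012, -0.0022]
tool_rot: [0.522, 0.853, -0.0, -0.002]
ft_force: [0.1, 0.3, 0.2]
grip_width: 0.0855
grasp_force: 0.0
```

Request:
drive_tool([
  [[0, 0, 0], [0, 0, 0], 0.5],
  [[0, 0, 0], [0, 0, 0], 0.3],
  [[0, 0, 0], [0, 0, 0], 0],
  [[0, 0, 0], [0, 0, 0], 0],
  [[0, 0, 0], [0, 0, 0], 0],
  [[0, 0, 0], [0, 0, 0], 0],
  [[0, 0, 0], [0, 0, 0], 0],
])

```text
clock: 11.87
eef_pos: [0.469, -0.2025, 0.0009]
tool_rot: [0.522, 0.853, 0.0, 0.001]
ft_force: [-0.7, -0.3, 5.9]
grip_width: 0.0327
grasp_force: 60.8
```

Request:
drive_tool([
  [[0, 0, 6], [0, 0, 0], 0],
  [[0, 0, 12], [0, 0, 0], 0],
  [[0, 0, 12], [0, 0, 0], 0],
  [[0.5, 15, 5], [0, 0, -6], 0],
  [[0.5, 25, 0], [0, 0, -6], 0],
  [[0.5, 30, 0], [0, 0, -6], 0],
  [[0.5, 30, 0], [0, 0, -6], 0],
  [[0.5, 30, 0], [0, 0, -6], 0],
])

```text
clock: 12.53
eef_pos: [0.4698, -0.0708, 0.0345]
tool_rot: [0.727, 0.686, -0.0, -0.0]
ft_force: [-0.1, 0.1, -0.5]
grip_width: 0.0326
grasp_force: 59.9
```

Request:
drive_tool([
  [[0.5, 30, 0], [0, 0, -6], 0],
  [[0, 30, 0], [0, 0, -6], 0],
  [[0, 13, 0], [0, 0, -6], 0],
  [[0, 5, -5], [0, 0, 0], 0],
  [[0, 0, -8], [0, 0, 0], 0],
  [[0, 0, -8], [0, 0, 0], 0],
  [[0, 0, 0], [0, 0, 0], 0],
])

```text
clock: 13.12
eef_pos: [0.469, 0.005, 0.0114]
tool_rot: [0.824, 0.567, -0.002, -0.001]
ft_force: [0.2, -1.0, -2.1]
grip_width: 0.0323
grasp_force: 59.8
```

```bash
python3 wl.py w8 block case
```

```text
t 13.1667 tcp [0.4693 0.0049 0.012 ] tool y yaw -21.00381927425314 zaxis [-0.0037 -0.0004 -1.    ]
block 0.87 [273.2 265.9 361.  362.4] [0.4684 0.001 ] -21 [-0. -0.]
case 0.65 [231.6 205.6 412.8 368.4] [0.472  0.0084] -21 [0. 0.]
```

View pics/w8.png

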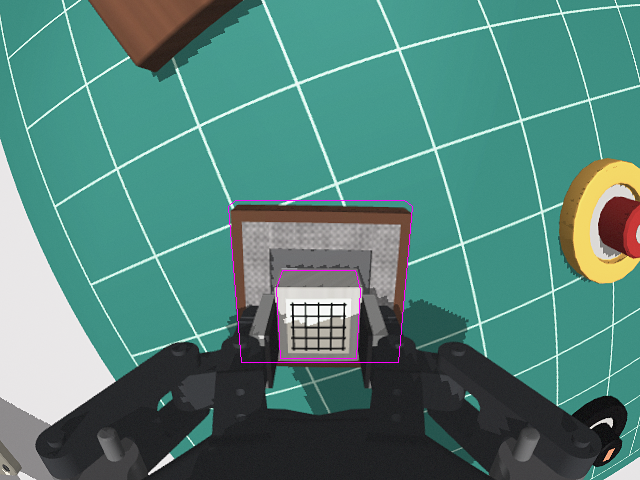

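Request:
drive_tool([
  [[1.7, 1, -5], [0, 0, 0], 0],
  [[0, 0, -5], [0, 0, 0], 0],
  [[0, 0, -2], [0, 0, 0], 0],
  [[0, 0, 0], [0, 0, 0], 0],
  [[0, 0, 0], [0, 0, 0], 0],
])

```text
clock: 13.68
eef_pos: [0.4725, 0.007, 0.0013]
tool_rot: [0.824, 0.567, -0.0, -0.0]
ft_force: [-0.8, -0.3, -2.9]
grip_width: 0.032
grasp_force: 59.9
```

Request:
drive_tool([
  [[-0.5, 0, -0.7], [0, 0, 0], 0],
  [[0, 0, 0], [0, 0, 0], 0.5],
  [[0, 0, 0], [0, 0, 0], 0.55],
  [[0, 0, 0], [0, 0, 0], 0.55],
  [[0, 0, 5], [0, 0, 0], 0.6],
  [[0, 0, 15], [0, 0, 0], 0.8],
  [[0, 0, 30], [0, 0, 0], 1],
  [[0, 0, 30], [0, 0, 0], 1],
])

```text
clock: 14.35
eef_pos: [0.4708, 0.007, 0.0812]
tool_rot: [0.824, 0.567, -0.001, -0.001]
ft_force: [1.5, 0.7, 0.1]
grip_width: 0.0845
grasp_force: 0.0
```

Request:
drive_tool([
  [[10, 15, 20], [0, 0, 3], 1],
  [[19, 28, 0], [0, 0, 3], 1],
  [[20, 30, 0], [0, 0, 3], 1],
  [[20, 30, 0], [0, 0, 3], 1],
  [[20, 30, 0], [0, 0, 3], 1],
  [[20, 30, 0], [0, 0, 3], 1],
  [[20, 30, 0], [0, 0, 3], 1],
  [[15, 20, 0], [0, 0, 0], 1],
])

```text
clock: 15.02
eef_pos: [0.6174, 0.2232, 0.1012]
tool_rot: [0.706, 0.709, 0.001, 0.0]
ft_force: [0.4, -0.1, -0.8]
grip_width: 0.0855
grasp_force: 0.0
```

Request:
drive_tool([
  [[2, 3, 0], [0, 0, 0], 1],
  [[0, 0, 0], [0, 0, 0], 1],
])

```text
clock: 15.18
eef_pos: [0.6185, 0.2246, 0.1004]
tool_rot: [0.706, 0.708, -0.0, 0.0]
ft_force: [-0.1, -0.4, 0.7]
grip_width: 0.0851
grasp_force: 0.0
```

```bash
python3 wl.py w9 mount_yellow holder_red block case; python3 look.py
```

```text
t 15.2333 tcp [0.6178 0.2233 0.1005] tool y yaw 0.0865966129114913 zaxis [-0.0008 -0.0007 -1.    ]
holder_red 0.93 [266.5 185.8 368.9 287.5] [0.6184 0.2288] 0 [-0.  0.]
block 0.73 [152.8 445.1 165.5 469.1] [ 0.4559 -0.0015] -30 [-0.  0.]
case 0.8 [136.2 423.2 159.2 462.7] [ 0.433  -0.0029] -27 [-0.  0.]
block 1 [0.4728 0.0086] -21 [-0.  0.]
mount_yellow 1 [0.62   0.2262] 0 [-0. -0.]
mount_red 1 [ 0.641  -0.0185] 0 [-0.  0.]
mount_black 2 [ 0.6309 -0.2008] 0 [-0.5974  0.0953 -0.4939 -0.0036]
stage 2 [ 0.5807 -0.0073] 0 [129.6089  18.4028 108.6239  51.9651]
case 2 [0.4709 0.0066] -21 [-0.1926  0.3555 -0.0904  0.3878]
holder_red 2 [0.6195 0.2287] 0 [-0.4585 -0.1851 -0.3139 -0.1121]
holder_black 1 [ 0.6274 -0.201 ] 0 [-0.  0.]
holder_yellow 2 [ 0.641  -0.0181] 0 [-0.4052  0.1195 -0.2914  0.0205]
case_lid 2 [0.4625 0.1834] 15 [-0.0834  0.0275 -0.0537  0.0367]
```

View pics/w9.png

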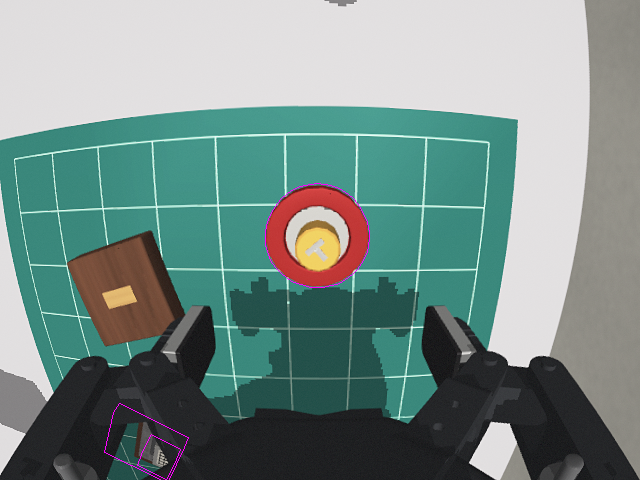

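Request:
drive_tool([
  [[0.3, 2.4, -30], [0, 0, 0], 1],
  [[0, 0, -30], [0, 0, 0], 1],
  [[0, 0, -22], [0, 0, 0], 1],
  [[0, 0, -12], [0, 0, 0], 1],
  [[0, 0, -6], [0, 0, 0], 1],
  [[0, 0, 0], [0, 0, 0], 0.6],
  [[0, 0, 0], [0, 0, 0], 0.3],
  [[0, 0, 0], [0, 0, 0], 0],
])

```text
clock: 17.2
eef_pos: [0.62, 0.226, 0.0028]
tool_rot: [0.707, 0.707, 0.002, 0.001]
ft_force: [0.1, -0.2, -0.7]
grip_width: 0.0515
grasp_force: 0.0
```

Request:
drive_tool([
  [[0, 0, 0], [0, 0, 0], 0],
  [[0, 0, 0], [0, 0, 0], 0],
  [[0, 0, 0], [0, 0, 0], 0],
  [[0, 0, 0], [0, 0, 0], 0],
])

```text
clock: 17.53
eef_pos: [0.6199, 0.226, 0.003]
tool_rot: [0.707, 0.707, 0.002, 0.001]
ft_force: [-0.0, -0.3, 6.5]
grip_width: 0.0272
grasp_force: 59.6
```

Request:
drive_tool([
  [[0, 0, 0], [0, 0, 0], 0.5],
  [[0, 0, 0], [0, 0, 0], 0.5],
  [[0, 0, -4], [0, 0, 0], 0.5],
  [[0, 0, 0], [0, 0, 0], 0.3],
  [[0, 0, 0], [0, 0, 0], 0],
  [[0, 0, 0], [0, 0, 0], 0],
  [[0, 0, 0], [0, 0, 0], 0],
  [[0, 0, 0], [0, 0, 0], 0],
])

```text
clock: 18.2
eef_pos: [0.6185, 0.2254, -0.0033]
tool_rot: [0.707, 0.707, 0.0, 0.0]
ft_force: [0.3, -0.5, 1.1]
grip_width: 0.028
grasp_force: 59.3
```

Request:
drive_tool([
  [[0, 0, 6], [0, 0, 0], 0],
  [[0, 0, 14], [0, 0, 0], 0],
  [[0, 0, 20], [0, 0, 0], 0],
  [[-5, -14, 0], [0, 0, 0], 0],
  [[-10, -29, 0], [0, 0, 0], 0],
  [[-11, -32, 0], [0, 0, 0], 0],
  [[-11, -32, 0], [0, 0, 0], 0],
  [[-11, -32, 0], [0, 0, 0], 0],
])

```text
clock: 18.87
eef_pos: [0.5693, 0.0854, 0.0368]
tool_rot: [0.707, 0.708, -0.0, -0.0]
ft_force: [0.8, 0.5, -1.0]
grip_width: 0.0278
grasp_force: 59.1
```

Request:
drive_tool([
  [[-11, -32, 0], [0, 0, 0], 0],
  [[-11, -32, 0], [0, 0, 0], 0],
  [[-11, -32, 0], [0, 0, 0], 0],
  [[-11, -32, 0], [0, 0, 0], 0],
  [[-11, -32, 0], [0, 0, 0], 0],
  [[-11, -32, 0], [0, 0, 0], 0],
  [[-11, -32, 0], [0, 0, 0], 0],
  [[-11, -32, 0], [0, 0, 0], 0],
])

```text
clock: 19.53
eef_pos: [0.4814, -0.1708, 0.037]
tool_rot: [0.707, 0.707, -0.0, -0.0]
ft_force: [0.9, -0.9, -0.9]
grip_width: 0.0281
grasp_force: 59.1
```

Request:
drive_tool([
  [[-8, -23, 0], [0, 0, 0], 0],
  [[-3, -8, -6], [0, 0, 0], 0],
  [[0, 0, -10], [0, 0, 0], 0],
  [[0, 0, -6], [0, 0, 0], 0],
  [[0, 0, 0], [0, 0, 0], 0],
  [[0, 0, 0], [0, 0, 0], 0],
])

```text
clock: 20.03
eef_pos: [0.471, -0.1988, 0.0138]
tool_rot: [0.706, 0.708, -0.0, -0.001]
ft_force: [0.2, 0.1, -0.5]
grip_width: 0.0279
grasp_force: 59.1
```

```bash
python3 wl.py w10 mount_yellow stage
```

```text
t 20.0833 tcp [ 0.4715 -0.1991  0.0143] tool y yaw 0.16349444488007772 zaxis [-0.0011  0.0008 -1.    ]
mount_yellow 0.71 [281.4 275.6 351.5 362.1] [ 0.4717 -0.2061] 0 [-0. -0.]
stage 0.73 [208.  182.8 424.4 381. ] [ 0.4717 -0.199 ] 0 [-0.  0.]
```

View pics/w10.png

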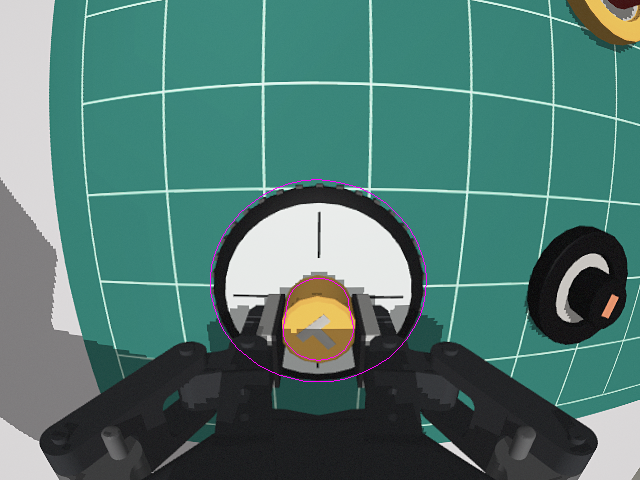

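Request:
drive_tool([
  [[0, -1.2, -8], [0, 0, 0], 0],
  [[0, 0, -6], [0, 0, 0], 0],
  [[0, 0, -2.5], [0, 0, 0], 0],
  [[0, 0, 0], [0, 0, 0], 0],
  [[0, 0, 0], [0, 0, 0], 0],
])

```text
clock: 20.6
eef_pos: [0.4711, -0.2016, -0.0021]
tool_rot: [0.707, 0.707, -0.0, -0.0]
ft_force: [0.5, -0.6, -0.2]
grip_width: 0.0278
grasp_force: 59.1
```

Request:
drive_tool([
  [[0, 0, -0.7], [0, 0, 0], 0],
  [[0, 0, 0], [0, 0, 0], 0.5],
  [[0, 0, 0], [0, 0, 0], 0.5],
  [[0, 0, 0], [0, 0, 0], 0.55],
  [[0, 0, 5], [0, 0, 0], 0.6],
  [[0, 0, 15], [0, 0, 0], 0.8],
  [[0, 0, 30], [0, 0, 0], 1],
  [[0, 0, 30], [0, 0, 0], 1],
])

```text
clock: 21.27
eef_pos: [0.4702, -0.2012, 0.0779]
tool_rot: [0.707, 0.707, -0.001, -0.001]
ft_force: [0.4, -0.1, 0.7]
grip_width: 0.0842
grasp_force: 0.0
```

Request:
drive_tool([
  [[12, 12, 10], [0, 0, 0], 1],
  [[24, 26, 0], [0, 0, 0], 1],
  [[26, 28, 0], [0, 0, 0], 1],
  [[26, 28, 0], [0, 0, 0], 1],
  [[26, 28, 0], [0, 0, 0], 1],
  [[26, 28, 0], [0, 0, 0], 1],
  [[20, 22, 0], [0, 0, 0], 1],
  [[8, 8, 0], [0, 0, 0], 1],
])

```text
clock: 21.93
eef_pos: [0.6422, -0.0178, 0.088]
tool_rot: [0.705, 0.709, 0.001, 0.0]
ft_force: [-0.2, -1.0, 0.5]
grip_width: 0.0856
grasp_force: 0.0
```

Request:
drive_tool([
  [[0, 0, 0], [0, 0, 0], 1],
  [[0, 0, 0], [0, 0, 0], 1],
])

```text
clock: 22.1
eef_pos: [0.6393, -0.0213, 0.0875]
tool_rot: [0.706, 0.708, -0.0, -0.0]
ft_force: [0.2, -0.5, -0.3]
grip_width: 0.0853
grasp_force: 0.0
```

```bash
python3 wl.py w11 mount_red holder_yellow; python3 look.py|grep -E "yellow|stage|red"
```

```text
t 22.15 tcp [ 0.6388 -0.0221  0.0875] tool y yaw 0.036040804105553305 zaxis [-0.001  -0.0004 -1.    ]
mount_red 0.79 [296.2 221.8 343.6 278.1] [ 0.6413 -0.0185] 0 [0. 0.]
holder_yellow 0.6 [264.2 193.5 374.3 295.7] [ 0.6401 -0.0188] 0 [-0. -0.]
mount_yellow 1 [ 0.4739 -0.1995] 0 [-0.  0.]
mount_red 1 [ 0.6289 -0.2017] 0 [ 0. -0.]
stage 1 [ 0.4719 -0.2006] 0 [-0. -0.]
holder_red 2 [0.6187 0.2288] 0 [-0.1793  0.291  -0.2049  0.3953]
holder_yellow 1 [ 0.64   -0.0186] 0 [-0.  0.]
```

Request:
drive_tool([
  [[1.5, 2.2, -30], [0, 0, 0], 1],
  [[0, 0, -28], [0, 0, 0], 1],
  [[0, 0, -18], [0, 0, 0], 1],
  [[0, 0, -9], [0, 0, 0], 1],
  [[0, 0, -4], [0, 0, 0], 1],
  [[0, 0, 0], [0, 0, 0], 0.6],
  [[0, 0, 0], [0, 0, 0], 0.3],
  [[0, 0, 0], [0, 0, 0], 0],
])

```text
clock: 24.02
eef_pos: [0.6424, -0.0196, 0.0004]
tool_rot: [0.707, 0.707, 0.001, 0.001]
ft_force: [-0.0, 0.1, -0.4]
grip_width: 0.0516
grasp_force: 0.0
```

Request:
drive_tool([
  [[0, 0, 0], [0, 0, 0], 0],
  [[0, 0, 0], [0, 0, 0], 0],
  [[0, 0, 0], [0, 0, 0], 0],
  [[0, 0, 0], [0, 0, 0], 0],
])

```text
clock: 24.35
eef_pos: [0.6423, -0.0196, 0.0004]
tool_rot: [0.707, 0.707, 0.001, 0.001]
ft_force: [0.5, -0.6, 5.5]
grip_width: 0.0276
grasp_force: 59.6
```

Request:
drive_tool([
  [[0, 0, 6], [0, 0, 0], 0],
  [[0, 0, 12], [0, 0, 0], 0],
  [[0, 0, 17], [0, 0, 0], 0],
  [[-2, 15, 0], [0, 0, 0], 0],
  [[-3, 29, 0], [0, 0, 0], 0],
  [[-3, 32, 0], [0, 0, 0], 0],
  [[-3, 32, 0], [0, 0, 0], 0],
  [[-3, 32, 0], [0, 0, 0], 0],
])

```text
clock: 25.02
eef_pos: [0.6263, 0.1224, 0.0337]
tool_rot: [0.707, 0.707, 0.0, -0.0]
ft_force: [1.0, -0.5, 0.3]
grip_width: 0.0275
grasp_force: 59.2
```

Request:
drive_tool([
  [[-3, 32, 0], [0, 0, 0], 0],
  [[-3, 32, 0], [0, 0, 0], 0],
  [[-2, 28, 0], [0, 0, 0], 0],
  [[-1.6, 15, -5], [0, 0, 0], 0],
  [[0, 0, -10], [0, 0, 0], 0],
  [[0, 0, -6], [0, 0, 0], 0],
  [[0, 0, 0], [0, 0, 0], 0],
  [[0, 0, 0], [0, 0, 0], 0],
])

```text
clock: 25.68
eef_pos: [0.6165, 0.2255, 0.0113]
tool_rot: [0.708, 0.707, -0.001, -0.0]
ft_force: [-0.1, -0.4, -0.2]
grip_width: 0.0272
grasp_force: 59.2
```

```bash
python3 wl.py w12 mount_red holder_red
```

```text
t 25.7333 tcp [0.6172 0.2256 0.012 ] tool y yaw -0.09720400396349527 zaxis [-0.0013 -0.0007 -1.    ]
mount_red 0.69 [284.8 274.3 355.  359.6] [0.6173 0.2213] 0 [-0.  0.]
holder_red 0.77 [245.  211.9 393.5 351.5] [0.6183 0.2301] 0 [0. 0.]
```

View pics/w12.png

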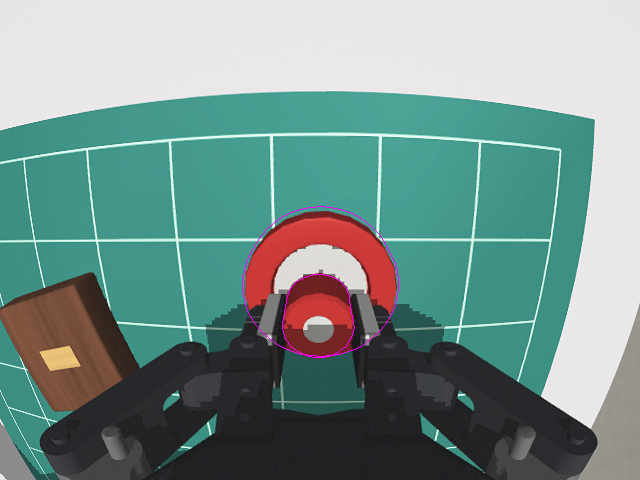

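Shift +1.2 in x and +2 in y, then lower.

Request:
drive_tool([
  [[1.2, 2, -5], [0, 0, 0], 0],
  [[0, 0, -5], [0, 0, 0], 0],
  [[0, 0, -2], [0, 0, 0], 0],
  [[0, 0, 0], [0, 0, 0], 0],
  [[0, 0, 0], [0, 0, 0], 0],
])

```text
clock: 26.25
eef_pos: [0.6185, 0.2292, 0.0005]
tool_rot: [0.707, 0.707, -0.0, 0.0]
ft_force: [-0.1, -1.6, -0.2]
grip_width: 0.0275
grasp_force: 59.2
```

Request:
drive_tool([
  [[0, 0, -0.4], [0, 0, 0], 0],
  [[0, 0, 0], [0, 0, 0], 0.5],
  [[0, 0, 0], [0, 0, 0], 0.5],
  [[0, 0, 0], [0, 0, 0], 0.55],
  [[0, 0, 5], [0, 0, 0], 0.6],
  [[0, 0, 15], [0, 0, 0], 0.8],
  [[0, 0, 30], [0, 0, 0], 1],
  [[0, 0, 30], [0, 0, 0], 1],
])

```text
clock: 26.92
eef_pos: [0.6171, 0.229, 0.0797]
tool_rot: [0.707, 0.707, -0.002, -0.001]
ft_force: [0.6, 0.3, 0.2]
grip_width: 0.0845
grasp_force: 0.0
```

Request:
drive_tool([
  [[-20, 5, 30], [0, 0, 3], 1],
  [[-30, 10, 30], [0, 0, 3], 1],
  [[-30, 10, 20], [0, 0, 3], 1],
  [[-30, 10, 0], [0, 0, 3], 1],
  [[-30, 10, 0], [0, 0, 3], 1],
  [[-30, 10, 0], [0, 0, 3], 1],
  [[-30, 10, 0], [0, 0, 3], 1],
  [[-20, 5, 0], [0, 0, 3], 1],
])

```text
clock: 27.58
eef_pos: [0.3972, 0.2996, 0.1595]
tool_rot: [0.543, 0.84, 0.0, -0.0]
ft_force: [0.4, 0.2, -0.2]
grip_width: 0.0855
grasp_force: 0.0
```

Request:
drive_tool([
  [[-25, 10, 0], [0, 0, 3], 1],
  [[-25, 15, 0], [0, 0, 3], 1],
  [[-25, 20, 0], [0, 0, 3], 1],
  [[-20, 20, 0], [0, 0, 3], 1],
  [[0, 0, 0], [0, 0, 0], 1],
  [[0, 0, 0], [0, 0, 0], 1],
])

```text
clock: 28.08
eef_pos: [0.304, 0.3649, 0.1594]
tool_rot: [0.452, 0.892, 0.0, 0.0]
ft_force: [0.7, 0.2, -0.7]
grip_width: 0.0855
grasp_force: 0.0
```

```bash
cat >> look.py <<'E'
a=cs[0]["image"][160:340,150:460]; b=cs[1]["image"][170:320,150:550]
a=cv2.resize(a,(620,360),interpolation=2);b=cv2.resize(b,(620,232),interpolation=2)
cv2.imwrite("pics/fin.png",np.vstack([a,b])[:,:,::-1])
E
sed -i 's/mount_yellow=(183,217),mount_red=(310,295)/mount_yellow=(424,292),mount_red=(183,217)/; s/block=(426,294)/block=(310,295)/' look.py; python3 look.py
```

```text
block 2 [0.4729 0.0076] -18 [-0.3938  0.2081 -0.3249  0.0615]
mount_yellow 2 [ 0.4726 -0.2006] 0 [-0.2007  0.3385 -0.2792  0.3158]
mount_red 1 [0.6205 0.2296] 0 [ 0. -0.]
mount_black 2 [ 0.6293 -0.2012] 0 [-0.4046  0.4828 -0.3975  0.291 ]
stage 2 [ 0.4721 -0.2004] 0 [-0.1532  0.1817 -0.1793  0.1317]
case 2 [0.4707 0.0066] -21 [-0.3529  0.2493 -0.2158  0.3701]
holder_red 2 [0.6193 0.2288] 0 [-0.2371  0.3547 -0.2258  0.3806]
holder_black 2 [ 0.6271 -0.1998] 0 [-0.6173  0.2852 -0.3658  0.0086]
holder_yellow 2 [ 0.6403 -0.0188] 0 [-0.325   0.4135 -0.179   0.3575]
case_lid 2 [0.4633 0.1834] 15 [-0.1533  0.2681 -0.261   0.4117]
```

View pics/fin.png

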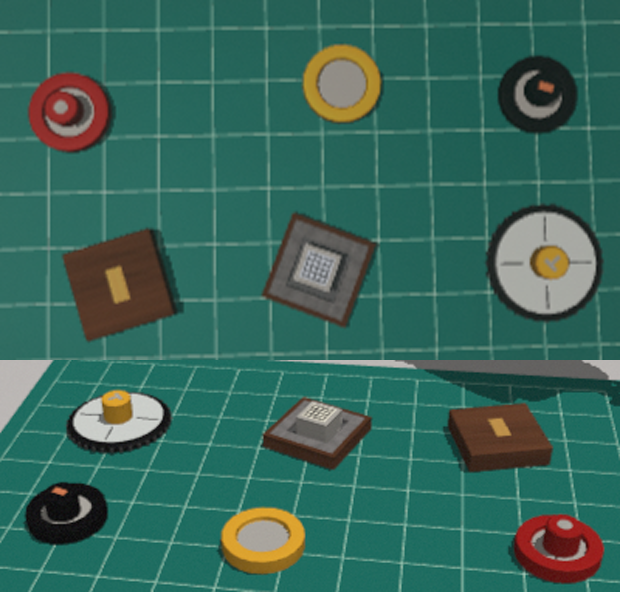

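```bash
python3 -c "
from workcell import *
print(job_done())"
```

```text
the job is handed in; nothing more can be done
None
```

I handed the job in at about 30 s. In the last pictures the yellow mount is on the stage, the block is in its case, the red mount is in its holder, the black mount (already in its own, so not moved) is in place, all within about 3 mm of centre, the yellow holder is empty and the lid has not moved; no verdict came back.

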